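# Clip the torch into its display stand

## Robot

A 6-joint arm with a two-finger parallel gripper is mounted at the origin on the work surface. World frame = base frame: x ahead of the robot, y to its left, z up, the work surface at z = 0. Lengths are in mm, angles in rad, forces in N, time in s.
With the tool pointing down it reaches from about 325 to 775 mm from the base axis. Payload 9.3 kg.
Tool frame: the origin (TCP) lies midway between the tips of the shut fingers; the grasp point (between the pads) lies 19 mm behind it; x points along the fingers, y is the direction in which the jaws open and shut, and the axes are right-handed (so a half turn about x gives the same grasp; the last joint's range is limited). The gripper opens to 85 mm and grips with 20 to 120 N. Pads are 22 mm wide; open, the fingers measure 114 mm over their backs; the gripper's body (76 mm by 85 mm) begins 54 mm behind the grasp point. The pads swing forward as they close: fully open they stand 13 mm farther back than shut.
Start: joints at [1.14, 0.259, 0.021, 1.334, 0, 1.418], TCP at [150.834, 528.91, 231.279] pointing down, gripper open.
Joint ranges: [-3.04, 3.04], [-0.91, 1.82], [-1.04, 1.36], [-1.92, 1.95], [-1.52, 1.45], [-3.14, 3.14]. Speed limits (rad/s): [2.22, 2.22, 2.79, 3.14, 3.14, 3.14].

## Interface

Orientations are given as a rotation vector (axis times angle).
In Python, from station import arm gives the robot as it stands.
- The arm moves only by the shell command python3 -m inch 'ROWS' [FORCE]. ROWS is JSON, a list of rows, each a list of 5 numbers: the opening, from 0 (shut) to 1 (fully open), then the shift along the tool's x, y, z in cm, then the turn about the tool's x in degrees. A call has 1 to 20 rows; each row shifts and turns the commanded pose from where the row before left it, along the tool's axes as they then stand; what a row does not reach is not made up. A row lasts 1/10 s, in which the tool goes at most 50 mm and 8.59 degrees, less where a joint would pass 70% of its speed; a pose out of reach is approached as far as the arm can. A call with a gripper value outside its range is refused whole. The fingers move at their own pace and stop on an object; FORCE is the grip in N (left out, the last holds). Time passes only in rows, so rows that do not move let the fingers close. It gives the time, the measured TCP pose, the force and the opening at its end, in the units of the state.
- arm.get_state(): the state, without advancing time (a new reading comes with each control period).
- arm.read_camera(name): name is "scene" or "top" or "wrist"; returns a dict with "image" (400x640x3 uint8, blue, green, red), "depth" (400x640 float32, mm along the optical axis (not along the pixel's ray), 0 where there is no reading), "intrinsics" (3x3 intrinsics, pixels), "eye" and "orientation" of the camera in the world; the wrist camera has in their place "T_tool_cam" (4x4, takes a point from camera to tool coordinates, whose origin is the TCP and whose axes are the tool frame's). Camera axes: x right, y down, z forward; pixel columns grow to the right and rows downward; lengths in mm; the calibration is good to about 2 mm. The wrist camera is an equidistant fisheye: a pixel r from the principal point sees the ray r / f radians off the axis. A picture is of the moment at which its call begins: read the wrist's pose just before it.
- arm.hand_in(): hands the job in, once; it reports no verdict.
The state is a dict: "t": time; "joint_pos": joint angles; "dq": joint speeds; "joint_efforts": joint torques, N m; "ee_pos": TCP position; "tool_rot": TCP orientation; "wrist_force": force on the tool from outside, world axes, zero at the start; "ft_torque": the same for the moment, N m; "width": finger opening in mm.
Only numpy, scipy, OpenCV 4.12 (cv2) and the standard library are available. Lean on these libraries where they do the work, as an engineer would, in place of code of your own. Each camera call takes 0.05 s, during which the arm holds its last target.

## Task

At the flea market stall, put the long torch that lies loose on the table on show: lay it along the empty display stand and press it down between the spring clips until both pairs snap around its barrel and it sits fully home. The lamp may point either way; leave the short stubby torch where it lies, and let go of the long one when it is in.

Things in the scene. Friction and masses are not known exactly. Their poses are not given: they have to be found in the camera images.
- torch_center (a point): Middle of the long torch's barrel (grasp here), on its axis, 22 mm above the table. Plain dark grey metal torch lying loose, 195 mm long, about 220 g: barrel 32 mm in diameter, 125 mm long, between hexagonal ends 44 mm across flats (lamp end with bright steel ring 40 mm long, tail 30 mm). x axis: along the torch to the lamp; y and z roll with it.
- stand_seat (a point): Where the middle of the barrel lies, on its axis, when fully home in the fixed empty stand: 45 mm above the table, 30 mm above the wooden board (170 x 110 x 15 mm). x: along the barrel's place (either way round), z up. Steel rests stop the barrel here. A hexagonal end meets a clip if the barrel is over 15 mm off along x. A like stand elsewhere already holds a torch: leave it.
- stand_mouth (a point): Centre of the flared mouth of the empty stand's clips, 34 mm above stand_seat, same axes. Two pairs of steel spring jaws, 14 mm wide, 40 mm either way along x (66 mm free between pairs). Mouth 45 mm wide, narrowest gap 20 mm lies 15 mm above the seat. The barrel meets the jaws with its axis about 30 mm above the seat; pressing straight down takes about 10 to 20 N in all, most at 25 mm, and it snaps in below 18 mm.
- stubby_center (a point): Middle of the barrel of the short stubby torch, a bystander to leave alone: same dark metal, 100 mm long, barrel 40 mm in diameter and 44 mm long between hexagonal ends 48 mm across flats. On its axis, 24 mm above the table; x axis to its lamp.
There are look-alikes about, which are no part of the job. What is shaped like the part that bears stand_seat but red is not meant.

How it is judged:
By the outcome, as a careful person would: the job done as asked, in the order asked, and still so for the second after the job is handed in, with the robot touching nothing.
It also fails if it takes over 38 s, if anything falls off the work surface, if the arm or the gripper's body presses on something with over 40 N, if the wrist force passes 120 N, or if a joint passes its speed limit or range.

## Working session

There is one attempt and no reset: what is moved stays moved. The work goes in short steps, Python scripts to look and compute and a shell command to move; the robot and the scene stay as the last step left them, time stands still between calls to the robot, and variables do not carry over. Pictures are saved under pics/ and viewed, and the job is handed in when it is done.

```bash
mkdir -p pics
cat > h.py <<'E'
import numpy as np, cv2
from scipy.spatial.transform import Rotation as R
from station import arm
def grab(n,tag):
    s=arm.get_state(); c=arm.read_camera(n); cv2.imwrite(f'pics/{tag}.png',c['image'])
    np.savez(f'pics/{tag}.npz',s_pos=s['ee_pos'],s_rot=s['tool_rot'],**{k:np.array(v) for k,v in c.items()}); return s,c
E
python3 - <<'E'
from h import *
for n in('scene','top'):
    s,c=grab(n,n+'0'); print(n,c['eye'],c['orientation'],c['intrinsics'])
print(s)
E
```

```text
scene [1369.0109862    63.4628641  1123.68032243] [-1.74069246 -1.86097868  0.73613515] [[508.96281681   0.         328.92839002]
 [  0.         508.96281681 191.20595592]
 [  0.           0.           1.        ]]
top [ 252.38937966  -25.66265378 1120.1618131 ] [-2.1099314   2.13288457 -0.13959428] [[478.31503112   0.         326.18606342]
 [  0.         478.31503112 192.23566455]
 [  0.           0.           1.        ]]
{'t': 0.05, 'joint_pos': array([1.14039794e+00, 2.59209215e-01, 2.08090864e-02, 1.33368011e+00,
       2.58469009e-05, 1.41819991e+00]), 'dq': array([-0.00058066, -0.00106814,  0.00185645,  0.0011777 ,  0.00040628,
       -0.00011388]), 'joint_efforts': array([ 5.02063209e-03, -5.57244408e+01,  3.45452392e+01,  1.16740694e-02,
       -1.59855076e-04,  2.47925260e-05]), 'ee_pos': array([150.72390317, 528.68660434, 230.67553181]), 'tool_rot': array([ 0.21710757,  1.56016867, -0.21903275]), 'wrist_force': array([0.64653761, 0.16102036, 0.23559806]), 'ft_torque': array([ 0.02103294, -0.00070102,  0.01073931]), 'width': 85.56357918999328}
```

View pics/scene0.png

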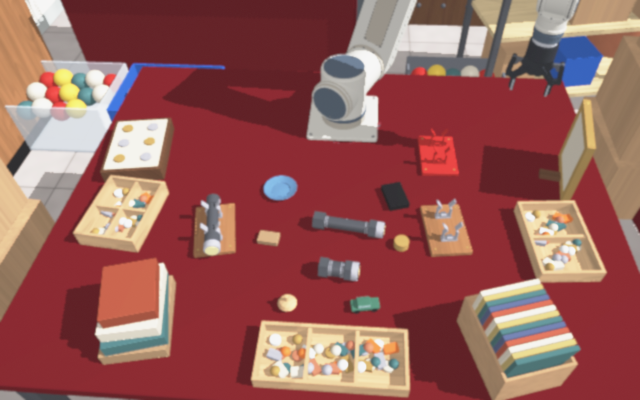

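View pics/top0.png

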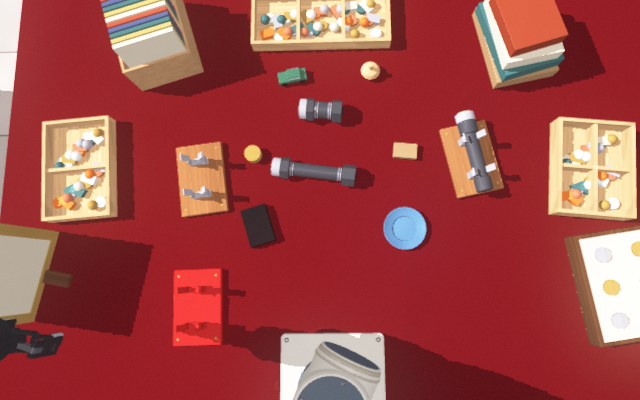

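Top view: the long torch is near (314,171) with its lamp to the left (+y). The empty wooden stand is near (203,179), the stubby torch near (320,110), and the occupied stand near (472,155). The red look-alike stand is near (198,307).

```bash
cat >> h.py <<'E'
def pts3(c,dm=None):
    K=c['intrinsics'];Rm=R.from_rotvec(c['orientation']).as_matrix()
    v,u=np.mgrid[0:400,0:640]; d=c['depth'] if dm is None else dm
    P=np.stack([(u-K[0,2])/K[0,0]*d,(v-K[1,2])/K[1,1]*d,d],-1)
    return P@Rm.T+c['eye']
def ray(c,px,z):
    K=c['intrinsics'];Rm=R.from_rotvec(c['orientation']).as_matrix()
    d=Rm@np.array([(px[0]-K[0,2])/K[0,0],(px[1]-K[1,2])/K[1,1],1]); e=np.array(c['eye'])
    return e+d*(z-e[2])/d[2]
E
python3 - <<'E'
from h import *
c=dict(np.load('pics/top0.npz'))
P=pts3(c); im=c['image']; hsv=cv2.cvtColor(im,cv2.COLOR_BGR2HSV)
print('table z',np.median(P[250:300,300:330,2]))
def box(m,z,name):
    n,l,st,ce=cv2.connectedComponentsWithStats(m.astype(np.uint8)); k=1+np.argmax(st[1:,4])
    cs,_=cv2.findContours((l==k).astype(np.uint8),0,2); ct=max(cs,key=cv2.contourArea)
    r=cv2.minAreaRect(ct); print(name,r,st[k])
    b=cv2.boxPoints(r); B=np.array([ray(c,p,z) for p in b]); print(B.round(1).tolist(), 'c',B.mean(0).round(1))
    e=[B[1]-B[0],B[2]-B[1]]; print([ (round(np.linalg.norm(x),1),round(np.degrees(np.arctan2(x[1],x[0])),2)) for x in e])
    return l==k
roi=np.zeros((400,640),bool); roi[145:200,266:362]=1
m=box(roi&(hsv[...,1]<110),22,'torch')
print('torch zmax',np.percentile(P[m][:,2],[50,95]))
roi[:]=0; roi[135:222,170:234]=1
m=box(roi&~((hsv[...,2]<140)&(hsv[...,1]>200)&((hsv[...,0]<4)|(hsv[...,0]>170))),15,'board')
print('board z',np.percentile(P[m][:,2],[20,50,80]))
g=cv2.resize(im[130:230,165:365],None,fx=4,fy=4,interpolation=cv2.INTER_CUBIC); cv2.imwrite('pics/crop1.png',g)
# clips: points above board
M=roi[...]&(P[...,2]>25); 
ys,xs=np.nonzero(M); q=P[M]
print(len(q)); 
lab,s=None,None
n,l,st,ce=cv2.connectedComponentsWithStats(M.astype(np.uint8))
for k in range(1,n):
    if st[k,4]>5: Q=P[l==k]; print(ce[k],st[k,4],Q.min(0).round(),Q.max(0).round(),Q.mean(0).round(1))
E
```

```text
table z 0.16142676492029295
torch ((312.7713928222656, 170.79495239257812), (85.58499145507812, 21.0870418548584), 7.016501426696777) [ 270  157   86   30 1352]
[[474.1, 143.1, 22.0], [524.5, 137.5, 22.0], [496.1, -62.8, 22.0], [446.4, -55.9, 22.0]] c [485.3  40.5  22. ]
[(np.float64(50.7), np.float64(-6.28)), (np.float64(202.3), np.float64(-98.07))]
torch zmax [36.96298376 45.55579333]
board ((201.5, 178.0), (86.0, 63.0), 90.0) [ 170  135   64   87 5568]
[[580.1, 385.7, 15.0], [577.4, 232.3, 15.0], [369.7, 227.4, 15.0], [371.4, 376.2, 15.0]] c [474.7 305.4  15. ]
[(np.float64(153.4), np.float64(-91.01)), (np.float64(207.8), np.float64(-178.64))]
board z [-0.07920357 12.79162923 16.34092736]
360
[200.35714286 158.71428571] 98 [504. 286.  25.] [522. 319.  82.] [512.  299.5  48.3]
[185.66233766 158.74025974] 77 [502. 321.  27.] [517. 337.  82.] [508.8 328.6  63.7]
[203.63541667 192.28125   ] 96 [425. 276.  26.] [443. 309.  82.] [433.  289.2  48. ]
[188.42307692 192.66666667] 78 [423. 311.  26.] [438. 327.  81.] [429.8 318.7  65. ]
```

View pics/crop1.png

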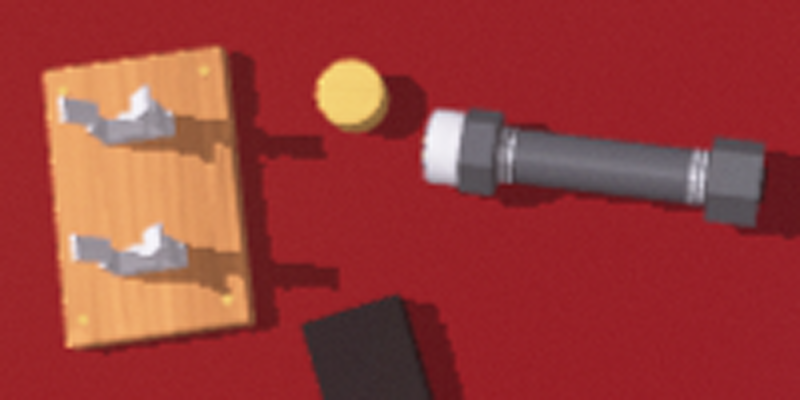

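The crop shows the barrel between crop pixels (499,155) and (707,178), lamp on the left. The board corners are (43,72), (221,47), (254,325) and (68,348), and the clip pairs sit near y=115 and y=250.

Run:
```python
from h import *
c=dict(np.load('pics/top0.npz'))
o=lambda p:((p[0]-1.5)/4+165,(p[1]-1.5)/4+130)
B=np.array([ray(c,o(p),15) for p in [(43,72),(221,47),(254,325),(68,348)]]); print(B.round(1),B.mean(0))
for a,b in((0,1),(1,2),(2,3),(3,0)):
    e=B[b]-B[a]; print(np.linalg.norm(e),np.degrees(np.arctan2(e[1],e[0]))%180)
P=pts3(c)
J={}
# lip tops of clips
roi=np.zeros((400,640),bool); roi[135:222,170:234]=1
M=(roi&(P[...,2]>70)).astype(np.uint8); n,l,st,ce=cv2.connectedComponentsWithStats(M)
for k in range(1,n): print(st[k,4],P[l==k].mean(0).round(1))
A=np.array([ray(c,o(p),22) for p in [(499,155),(707,178)]]); print('barrel ends',A.round(1),A.mean(0),np.linalg.norm(A[1]-A[0]))
# barrel edges via mask
hsv=cv2.cvtColor(c['image'],cv2.COLOR_BGR2HSV)
r2=np.zeros((400,640),bool); r2[145:200,296:334]=1
m=r2&(hsv[...,1]<130)
xs=[];ys=[]
for u in range(297,334):
    v=np.nonzero(m[:,u])[0]; xs.append(u); ys.append((v.min()+v.max())/2)
f=np.polyfit(xs,ys,1); Q=[ray(c,(u,np.polyval(f,u)),22) for u in(297,333)]; print('axis pts',Q, np.degrees(np.arctan2(*(Q[0]-Q[1])[[1,0]])))
print(m.sum(0)[295:335])
s=arm.get_state(); print(R.from_rotvec(s['tool_rot']).as_matrix().round(3))
```

```text
[[548.5 371.2  15. ]
 [562.2 263.7  15. ]
 [393.7 239.5  15. ]
 [381.4 349.   15. ]] [471.44026631 305.83969939  15.        ]
108.3133615298544 97.24561792134382
170.20969626181338 8.189253660139713
110.2614285174865 96.37820228256379
168.51963386678085 7.540639087822697
1 [ 252.4  -25.7 1120.2]
1 [ 252.4  -25.7 1120.2]
1 [ 252.4  -25.7 1120.2]
1 [ 252.4  -25.7 1120.2]
20 [514.2 289.8  76.6]
35 [508.7 331.7  75.9]
1 [ 252.4  -25.7 1120.2]
1 [ 252.4  -25.7 1120.2]
1 [ 252.4  -25.7 1120.2]
1 [ 252.4  -25.7 1120.2]
18 [435.7 279.6  77.4]
39 [430.  321.5  75.3]
1 [ 252.4  -25.7 1120.2]
1 [ 252.4  -25.7 1120.2]
1 [ 252.4  -25.7 1120.2]
barrel ends [[491.8  95.1  22. ]
 [476.2 -27.   22. ]] [483.9646738   34.07938558  22.        ] 123.11599888846327
axis pts [array([490.29217048,  77.14815084,  22.        ]), array([478.32394579,  -7.40236936,  22.        ])] 81.94324146249812
[ 0 14 14 14 14 14 14 14 14 14 13 13 14 14 14 14 14 14 13 13 13 14 14 14
 14 14 14 13 13 14 14 14 14 14 14 13 13 14 14  0]
[[-0.     0.274  0.962]
 [-0.001  0.962 -0.274]
 [-1.    -0.001 -0.   ]]
```

```bash
python3 -m inch '[[1,0,-2.57,3.04,0],[1,0,-2.57,3.04,0],[1,0,-2.57,3.04,0],[1,0,-2.57,3.04,0],[1,0,-2.57,3.04,0],[1,0,-2.57,3.04,0],[1,0,-2.57,3.04,0],[1,0,-2.57,3.04,0],[1,0,-2.57,3.04,0],[1,0,-2.57,3.04,0],[1,0,-2.57,3.04,0],[1,0,-2.57,3.04,0],[1,0,-2.57,3.04,0],[1,0,-2.57,3.04,0],[1,0,-2.57,3.04,0]]' && python3 -m inch '[[1,0,0,0,-8.2],[1,0,0,0,-8.2],[1,0,0,0,-8.2],[1,0,0,0,-8.2],[1,0,0,0,-8.2],[1,0,0,0,-8.2],[1,0,0,0,-8.2],[1,0,0,0,-8.2],[1,0,0,0,-8.2],[1,0,0,0,-8.2],[1,0,0,0,-8.2],[1,0,0,0,-8.2],[1,0,0,0,0],[1,0,0,0,0]]'
python3 - <<'E'
from h import *
s,c=grab('wrist','w1'); print(s['joint_pos'],R.from_rotvec(s['tool_rot']).as_matrix().round(3))
print(c['intrinsics'],c['T_tool_cam'])
E
```

```text
t: 1.6
ee_pos: [484.2, 31.5, 231.1]
tool_rot: [0.218, 1.56, -0.218]
wrist_force: [1.7, 0.3, 0.7]
width: 85.6
t: 3.0
ee_pos: [483.5, 33.2, 231.1]
tool_rot: [-1.109, 1.27, 1.109]
wrist_force: [-1.2, -0.5, -0.2]
width: 85.2
[-1.04891489e-01  1.47425357e-01 -1.23474015e-01  1.30032822e+00
  1.85208200e-05 -1.54027026e+00] [[-0.    -0.991  0.135]
 [ 0.     0.135  0.991]
 [-1.     0.     0.   ]]
[[309.70691629   0.         319.63297824]
 [  0.         309.70691629 195.51691236]
 [  0.           0.           1.        ]] [[-3.41767430e-04 -3.21751475e-01  9.46824098e-01 -1.41960446e+02]
 [ 9.99999876e-01  2.31861534e-04  4.39753466e-04 -9.08606191e-01]
 [-3.61023414e-04  9.46824131e-01  3.21751356e-01 -8.27237987e+01]
 [ 0.00000000e+00  0.00000000e+00  0.00000000e+00  1.00000000e+00]]
```

View pics/w1.png

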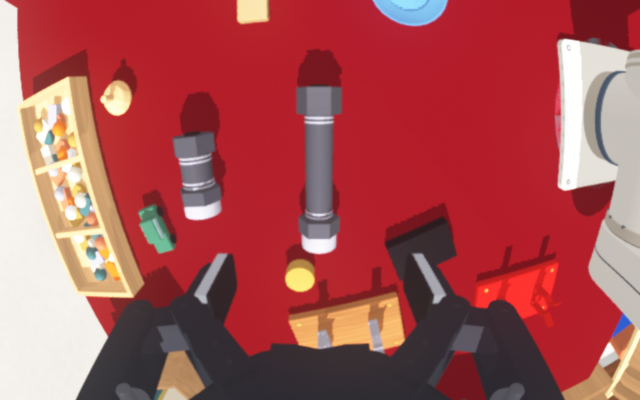

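The wrist view shows the torch near-vertical in the image. The barrel ends are at about (319,116) and (319,218), and the fingers straddle column 319. I'll cast those pixels to 3D.

```bash
cat >> h.py <<'E'
def wray(d,px,z):
    K=d['intrinsics'];T=d['T_tool_cam']; x=(px[0]-K[0,2])/K[0,0]; y=(px[1]-K[1,2])/K[1,1]; th=np.hypot(x,y)
    v=np.array([np.sin(th)*x/th,np.sin(th)*y/th,np.cos(th)])
    Rt=R.from_rotvec(d['s_rot']).as_matrix(); v=Rt@T[:3,:3]@v; e=Rt@T[:3,3]+d['s_pos']
    return e+v*(z-e[2])/v[2]
E
python3 - <<'E'
from h import *
d=dict(np.load('pics/w1.npz'))
hsv=cv2.cvtColor(d['image'],cv2.COLOR_BGR2HSV)
m=hsv[...,1]<130
pts=[]
for v in range(130,205):
    r=m[v,290:350]; u=np.nonzero(r)[0]+290; pts.append((u.min()/2+u.max()/2,v,u.max()-u.min()+1))
pts=np.array(pts); f=np.polyfit(pts[:,1],pts[:,0],1)
a=wray(d,(np.polyval(f,116),116),22);b=wray(d,(np.polyval(f,218),218),22)
print(a,b,(a+b)/2,np.linalg.norm(b-a),np.degrees(np.arctan2(*(b-a)[[1,0]])))
im=d['image'][70:270,260:380]; cv2.imwrite('pics/w1c.png',cv2.resize(im,None,fx=3,fy=3,interpolation=cv2.INTER_CUBIC))
E
```

```text
[477.70517881 -24.39410421  22.        ] [493.84611828  98.13744802  22.        ] [485.77564855  36.87167191  22.        ] 123.5900935350094 82.49570035956692
```

View pics/w1c.png

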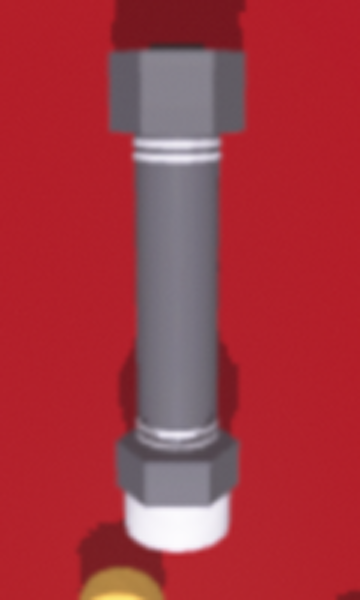

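The barrel runs from crop rows 133 to about 440 and the tool is aligned with it. It needs about a 2 mm correction, then I go down and grip.

```bash
python3 -m inch '[[1,3.5,-0.17,0.2,0],[1,3.5,0,0,0],[1,3.5,0,0,0],[1,3.5,0,0,0],[1,3.5,0,0,0],[1,2.5,0,0,0],[1,1.5,0,0,0],[1,1.3,0,0,0],[1,0,0,0,0],[1,0,0,0,0]]' 80 && python3 -m inch '[[0,0,0,0,0],[0,0,0,0,0],[0,0,0,0,0],[0,0,0,0,0],[0,0,0,0,0],[0,0,0,0,0],[0,0,0,0,0],[0,0,0,0,0],[0,0,0,0,0],[0,0,0,0,0]]' 100
```

```text
t: 4.05
ee_pos: [485.6, 34.9, 3.5]
tool_rot: [-1.111, 1.269, 1.111]
wrist_force: [0.3, -0.1, 0.4]
width: 85.1
t: 5.05
ee_pos: [485.8, 34.9, 4.1]
tool_rot: [-1.112, 1.268, 1.111]
wrist_force: [-1.6, 1.0, 9.1]
width: 29.2
```

The width reads 29.2, a bit under 32. I'll lift and look.

```bash
python3 -m inch '[[0,-0.5,0,0,0],[0,-1.5,0,0,0],[0,-3,0,0,0],[0,-3,0,0,0],[0,-3,0,0,0],[0,-2,0,0,0],[0,0,0,0,0],[0,0,0,0,0]]'
python3 - <<'E'
from h import *
s,c=grab('wrist','w2');s,c=grab('scene','s2'); print(s['ee_pos'],s['wrist_force'],s['ft_torque'],s['width'])
im=c['image'][120:320,240:440]; cv2.imwrite('pics/s2c.png',cv2.resize(im,None,fx=3,fy=3,interpolation=cv2.INTER_CUBIC))
E
```

```text
t: 5.85
ee_pos: [485.3, 34.9, 132.9]
tool_rot: [-1.112, 1.268, 1.112]
wrist_force: [0.6, -0.7, -3.5]
width: 29.6
[484.94224045  34.97429119 132.30012441] [ 0.09388144 -0.36856897 -3.8368985 ] [-0.00289616 -0.01630356 -0.01891303] 29.432380748068418
```

View pics/w2.png

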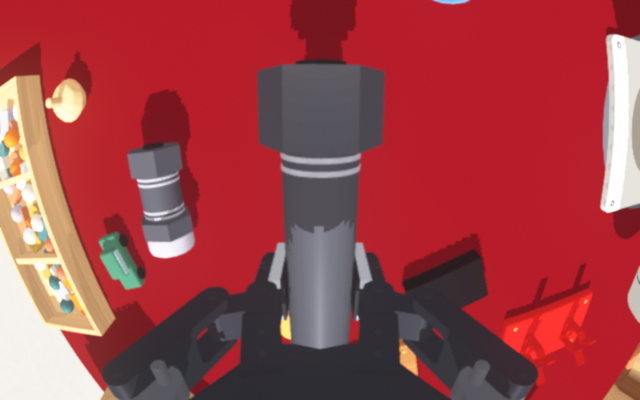

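View pics/s2c.png

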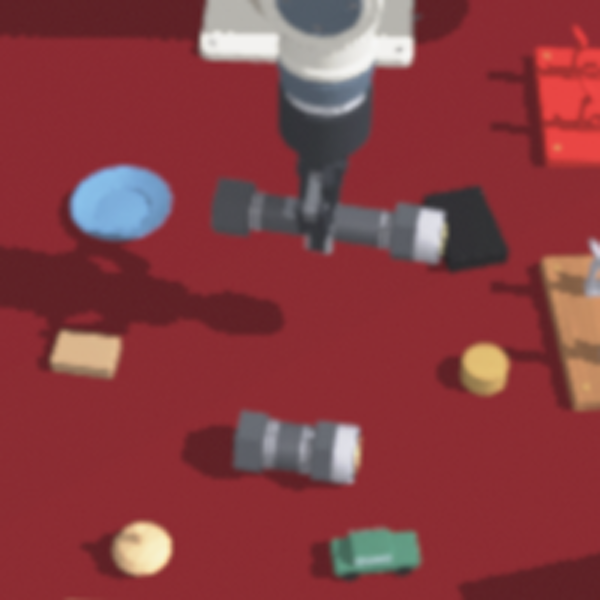

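The grip is central and the torch is held level; the tail end of the barrel is at about (320,150) in the wrist view. I'll check the along-axis offset and work out the shift to the stand.

Run:
```python
from h import *
d=dict(np.load('pics/w2.npz'))
a=wray(d,(320,149.5),d['s_pos'][2]+18.3+16)  # top edge of barrel at hex... 
b=wray(d,(320,65),d['s_pos'][2]+18.3+22)
Rt=R.from_rotvec(d['s_rot']).as_matrix()
print(Rt.T@(a-d['s_pos']),Rt.T@(b-d['s_pos']))
print(Rt.round(3)); dd=np.array([471.8,305.8,0])-d['s_pos']; print(Rt.T@dd)
```

```text
[-34.30000932  -0.73666603 -63.24825086] [-40.29999576  -0.76096384 -92.29563249]
[[-0.    -0.991  0.131]
 [ 0.     0.131  0.991]
 [-1.     0.    -0.   ]]
[132.90750934  48.83275814 266.77093442]
```

```bash
python3 -m inch '[[0,0,0.6,3.3,0],[0,0,0.6,3.3,0],[0,0,0.6,3.3,0],[0,0,0.6,3.3,0],[0,0,0.6,3.3,0],[0,0,0.6,3.4,0],[0,0,0.6,3.4,0],[0,0,0.7,3.4,0],[0,0,0,0,7.5],[0,0,0,0,7.5],[0,0,0,0,7.5],[0,0,0,0,7.5],[0,0,0,0,7.5],[0,0,0,0,7.5],[0,0,0,0,7.5],[0,0,0,0,7.5],[0,0,0,0,7.5],[0,0,0,0,7.5],[0,0,0,0,0],[0,0,0,0,0]]'
python3 - <<'E'
from h import *
s,c=grab('wrist','w3');s,c=grab('top','t3'); print(s['ee_pos'],s['joint_pos'],s['wrist_force'],R.from_rotvec(s['tool_rot']).as_matrix().round(3))
im=c['image'][110:250,130:290]; cv2.imwrite('pics/t3c.png',cv2.resize(im,None,fx=4,fy=4,interpolation=cv2.INTER_CUBIC))
E
```

```text
t: 7.95
ee_pos: [471.6, 305.8, 132.3]
tool_rot: [-0.106, 1.57, 0.105]
wrist_force: [1.1, -0.6, -2.6]
width: 29.1
[471.6476286  305.87551319 132.49119704] [ 4.26058234e-01  3.25948263e-01 -1.39265269e-01  1.10695733e+00
  2.06953751e-05  2.91922766e-01] [ 0.94368695  0.27207391 -2.52314764] [[-0.001 -0.134  0.991]
 [-0.001  0.991  0.134]
 [-1.    -0.    -0.001]]
```

View pics/w3.png

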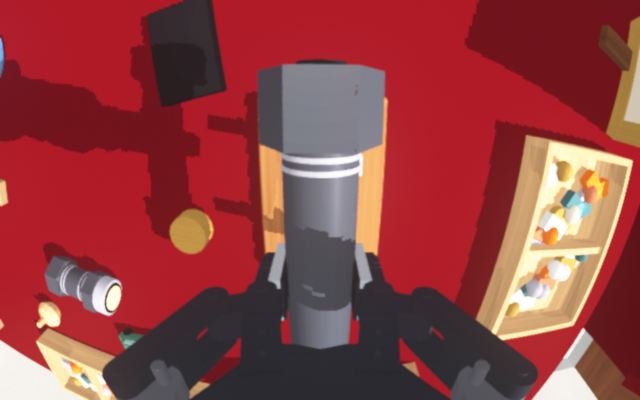

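View pics/t3c.png

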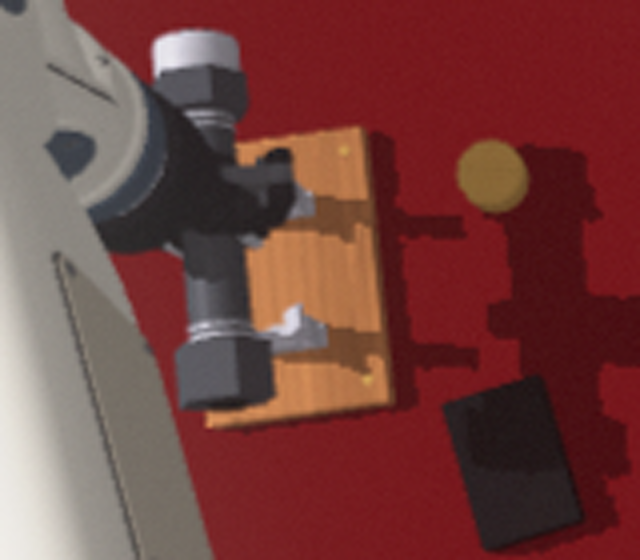

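The torch is centred over the board in the wrist view: the board edges show at about columns 260 and 385. I'll descend to just above jaw contact.

```bash
python3 -m inch '[[0,2.5,0,0,0],[0,2.3,0,0,0],[0,1.5,0,0,0],[0,0.5,0,0,0],[0,0,0,0,0],[0,0,0,0,0]]'
python3 - <<'E'
from h import *
s,c=grab('scene','s4'); print(s['ee_pos'],s['wrist_force'])
im=c['image'][150:300,380:540]; cv2.imwrite('pics/s4c.png',cv2.resize(im,None,fx=4,fy=4,interpolation=cv2.INTER_CUBIC))
E
```

```text
t: 8.65
ee_pos: [472.4, 306.2, 66.0]
tool_rot: [-0.103, 1.567, 0.103]
wrist_force: [-0.2, 0.2, -2.1]
width: 29.6
[472.35655464 306.21247031  65.98356588] [-0.22774352  0.171353   -2.10744628]
```

View pics/s4c.png

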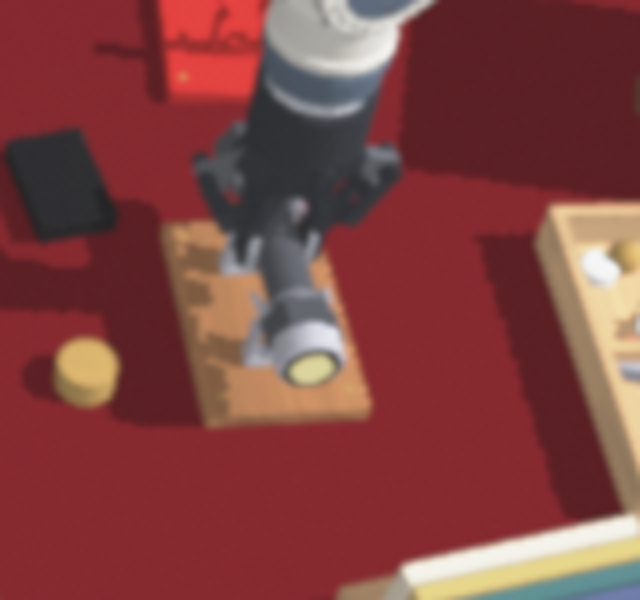

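The torch sits above the mouth with the lamp end clear of the clip. I'll press down in steps.

```bash
python3 -m inch '[[0,0.5,0,0,0],[0,0.5,0,0,0],[0,0.5,0,0,0],[0,0,0,0,0],[0,0,0,0,0]]' 120; python3 -m inch '[[0,0.4,0,0,0],[0,0.4,0,0,0],[0,0.4,0,0,0],[0,0,0,0,0],[0,0,0,0,0]]'
```

```text
t: 9.2
ee_pos: [472.9, 306.4, 50.7]
tool_rot: [-0.102, 1.566, 0.103]
wrist_force: [3.9, 1.7, 1.4]
width: 29.2
t: 9.7
ee_pos: [471.5, 305.8, 37.4]
tool_rot: [-0.103, 1.57, 0.102]
wrist_force: [2.2, 1.3, -9.1]
width: 29.1
```

```bash
python3 -m inch '[[0,0.4,0,0,0],[0,0.4,0,0,0],[0,0.2,0,0,0],[0,0,0,0,0],[0,0,0,0,0]]'; python3 -m inch '[[0,0.15,0,0,0],[0,0,0,0,0],[0,0,0,0,0]]'
```

```text
t: 10.2
ee_pos: [471.6, 305.9, 27.9]
tool_rot: [-0.103, 1.569, 0.102]
wrist_force: [-0.5, 2.7, -5.9]
width: 29.0
t: 10.5
ee_pos: [471.9, 306.1, 27.1]
tool_rot: [-0.102, 1.568, 0.103]
wrist_force: [-2.9, 1.1, 2.9]
width: 28.8
```

```bash
python3 -m inch '[[0,0.15,0,0,0],[0,0,0,0,0],[0,0,0,0,0]]'; python3 -m inch '[[0,0.1,0,0,0],[0,0,0,0,0],[0,0,0,0,0]]'
```

```text
t: 10.8
ee_pos: [472.0, 306.1, 27.0]
tool_rot: [-0.102, 1.567, 0.103]
wrist_force: [-7.6, -2.1, 16.7]
width: 29.2
t: 11.1
ee_pos: [472.0, 306.1, 26.9]
tool_rot: [-0.102, 1.566, 0.103]
wrist_force: [-10.7, -2.6, 28.1]
width: 29.0
```

The press is against a hard stop at TCP z≈27, which puts the axis at about 45 mm, so it is home. I'll ease off, open and retreat.

```bash
python3 -m inch '[[0,-0.25,0,0,0],[0,0,0,0,0],[1,0,0,0,0],[1,0,0,0,0],[1,0,0,0,0],[1,0,0,0,0],[1,0,0,0,0],[1,0,0,0,0],[1,0,0,0,0],[1,0,0,0,0],[1,0,0,0,0]]'; python3 -m inch '[[1,-1,0,0,0],[1,-2,0,0,0],[1,-3,0,0,0],[1,-4,0,0,0],[1,-4,0,0,0],[1,-4,0,0,0],[1,0,0,-4,0],[1,0,0,-4,0],[1,0,0,-4,0],[1,0,0,0,0],[1,0,0,0,0]]'
python3 - <<'E'
from h import *
s,w=grab('wrist','w5');s,c=grab('top','t5');s,c2=grab('scene','s5'); print(s['ee_pos'],s['wrist_force'],s['width'])
a=cv2.resize(c['image'][110:250,130:290],(400,350),interpolation=cv2.INTER_CUBIC)
b=cv2.resize(c2['image'][150:290,380:540],(400,350),interpolation=cv2.INTER_CUBIC); cv2.imwrite('pics/f5.png',np.hstack([a,b]))
P=pts3(c); q=P[...,:]; ax=np.array([.991,.130]); n=np.array([-.130,.991]); d=P[...,:2]-[471.8,305.8]
u=d@ax; v=d@n
for lo in range(-105,105,10):
    m=(u>lo)&(u<lo+10)&(abs(v)<26)&(P[...,2]>20)&(P[...,2]<130)
    if m.sum()>3: print(lo+5,m.sum(),np.percentile(P[m][:,2],[50,90]).round(1),v[m].min().round(),v[m].max().round())
E
```

```text
t: 12.2
ee_pos: [471.9, 306.0, 26.8]
tool_rot: [-0.103, 1.568, 0.103]
wrist_force: [0.3, 0.3, -0.1]
width: 85.6
t: 13.3
ee_pos: [352.6, 290.5, 208.0]
tool_rot: [-0.103, 1.566, 0.104]
wrist_force: [0.5, -0.1, -0.0]
width: 85.3
[353.77125974 290.61209489 207.3382912 ] [ 0.04842191  0.32014543 -0.4864969 ] 85.4708360234891
-90 23 [48.6 56.1] -24.0 -12.0
-80 19 [50.8 56.5] -25.0 -17.0
-70 30 [54.5 64.9] -24.0 -6.0
-60 42 [57.9 61.9] -24.0 12.0
-50 88 [58.  65.3] -22.0 24.0
-40 123 [62.3 78.3] -25.0 26.0
-30 68 [60.  75.5] -24.0 26.0
-20 62 [57.3 62. ] -16.0 14.0
-10 61 [58.1 63.1] -16.0 14.0
0 62 [57.8 61.7] -16.0 13.0
10 61 [58.  62.2] -16.0 15.0
20 58 [58.2 61.7] -16.0 13.0
30 88 [57.9 68. ] -24.0 24.0
40 123 [62.3 79.3] -25.0 26.0
50 60 [59.7 74.1] -24.0 25.0
60 105 [58.2 68.1] -26.0 23.0
70 93 [65.  68.9] -25.0 25.0
80 77 [63.7 67.5] -25.0 25.0
90 78 [63.1 66.9] -22.0 16.0
100 46 [62.4 67.3] -22.0 20.0
```

View pics/f5.png

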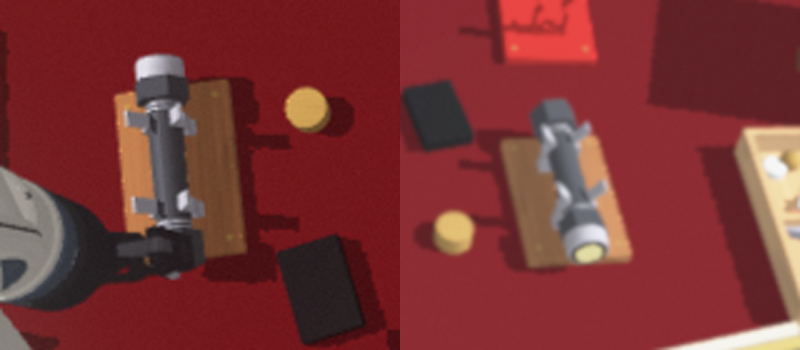

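View pics/w5.png

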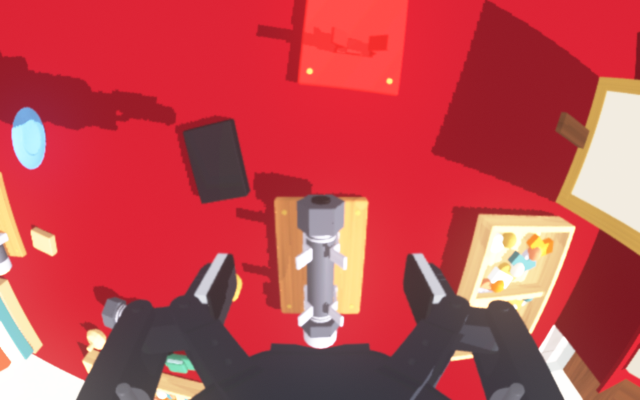

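The torch sits level between both clip pairs. The barrel top is at about 61–62 mm along its whole length, as expected for 45 + 16, and the gripper is clear.

```bash
python3 -c "
from station import arm
print(arm.hand_in(), arm.get_state()['t'])"
```

```text
the job is handed in; nothing more can be done
the job is handed in; nothing more can be done
```

The long torch is in the empty wooden stand, snapped into both pairs of clips with its lamp pointing away from the robot. I let go of it and handed the job in after about 13.5 s.

- **Seating:** I gripped the torch mid-barrel, turned it over the stand and pressed it straight down. It passed the clips and met a hard stop with its axis about 45 mm up; the highest force I read was about 28 N.
- **Last checks:** In the depth image the top of the barrel is level at 61–62 mm between the clips (61 mm expected). It is centred sideways to about 1 mm. The gripper is open and clear, with about zero wrist force, and nothing touched the stubby torch.
- **One odd reading:** The fingers read 29 mm around the 32 mm barrel. The grip held without slipping, so I carried on.

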